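Sniff a refitted gas pipe and hold the detector over the valve stem

TASK

The elbow and coupling of the bench gas pipe have just been refitted, so check them for leaks: take the pen-shaped gas detector out of its charging stand and move its nose slowly, no faster than 3 cm a second, along the top of the pipe from the elbow's threaded joint to the far end of the coupling, staying within a centimetre of the fittings but never touching them. Then lift it over the top of the pressure gauge and finish holding the detector upright and still with its nose centred just above (less than a centimetre) the nut on the ball valve's stem, not touching, and keep it in the gripper there while the reading settles. Do not disturb the other things on the bench.

Things in the scene. Friction and masses are not known exactly. Their poses are not given: they have to be found in the camera images.
- detector: pen-shaped gas detector, 160 mm, 60 to 130 g, nose down in its stand. Origin: centre of the nose's end face; z runs up to the tail. Steel nose 16 mm across (10 at its end) for 60 mm, then a flat-sided grey body 30 mm (x) by 24 mm (y), from 60 to 160 mm; balance point about 90 mm up. Grip across the 24 mm, TCP about 115 mm from the nose end
- stand: black charging stand fixed to the bench: 50 mm square block 70 mm high, foot 84 by 76 mm. Origin: centre of its underside. A 20 mm hole in its top holds the detector's nose: the shoulder of the detector's body rests on the top face with 60 mm of nose inside, so lift it straight up at least 60 mm. Nose end 10 mm, tail 170 mm above the bench
- gas_line: gas pipe line fixed to the bench; straight pipe 21 mm thick, axis level at 60 mm height, along the body's y. Origin on the bench below it, z up. y in mm: flange and riser 170, elbow to 142, bare pipe, coupling 82 to 42, bare pipe, tee -10 to -66 with gauge, clamp -73, brass ball valve -80 to -140, hose tail to -182. Elbow, coupling and tee are 29 mm across (tops at 74.5 mm)
- elbow_joint (a point): top of the elbow's end where the bare pipe enters it, 74.5 mm above the bench: start of the slow pass
- coupling_near (a point): top of the coupling's end next to the elbow, 60 mm from elbow_joint, same height
- coupling_far (a point): top of the coupling's other end, 100 mm from elbow_joint in the same straight line, same height: end of the slow pass
- gauge_top (a point): highest point of the round pressure gauge, 167 mm above the bench, on the gauge's axis at y = -38 mm of the gas line. The gauge is 55 mm across along the pipe, about 31 mm thick, and starts 112 mm above the bench; its dial faces the line's -x (the robot's side)
- stem_nut (a point): centre of the top of the 10 mm nut that holds the lever on the ball valve's stem, 98 mm above the bench, 72 mm from the gauge's axis. The lever is 9 cm long, points to the gas line's +x (away from the robot) and rises to 103 mm above the bench
- stake_holder: heavy bystander: grey and blue cast stake holder with a dark steel stake, 60 by 110 mm, 122 mm high; origin: centre of its underside
- tape_roll: bystander: blue tape roll lying flat, 110 mm across, 24 mm high; origin: centre of its underside
- hammer: bystander: hammer with a wooden handle, 300 mm long, lying at the right of the pipe along its own x, head at +x; head 78 mm wide, 26 mm high; origin: under its middle
- wood_form: bystander: small wooden form, 130 by 60 mm, 28 mm high; origin: its underside
Things that resemble listed ones, but are neither listed nor needed, are in the scene too. There is more than one size of the detector; the job needs the smallest.

How it is judged (in metres and radians):
On the way, in this order (a step that is already met when the one before it is completed fails the run):
1. the held detector's nose is close above the elbow's joint (horizontal distance between detector and elbow_joint below 0.01 m and z of detector in the frame of gas_line below 0.0905 m and contact force between detector and the fingers above 0.3 N), for 0.05 s.
2. the nose is close above the bare pipe between elbow and coupling (y of detector in the frame of gas_line between 0.104 and 0.12 m and x of detector in the frame of gas_line between -0.01 and 0.01 m and z of detector in the frame of gas_line below 0.0905 m), for 0.05 s.
3. the nose is close above the coupling's near end (horizontal distance between detector and coupling_near below 0.01 m and z of detector in the frame of gas_line below 0.0905 m and contact force between detector and the fingers above 0.3 N), for 0.05 s.
4. the nose is close above the coupling's far end (horizontal distance between detector and coupling_far below 0.01 m and z of detector in the frame of gas_line below 0.0905 m and contact force between detector and the fingers above 0.3 N), for 0.05 s.
5. the nose passes over the top of the pressure gauge (horizontal distance between detector and gauge_top below 0.035 m and z of detector in the frame of gauge_top above 0 m), for 0.05 s.
At the end, for the whole second after the job is handed in: The detector is held in the gripper alone, upright within 10 degrees and still, its nose end 1 to 13 mm above the top of the stem nut and within 7 mm of its centre sideways, detector and arm touching no part of the gas line; the other things are where they were (15 mm) (horizontal distance between detector and stem_nut below 0.007 m and z of detector in the frame of stem_nut between 0.001 and 0.013 m and angle between detector's own z axis and vertical below 0.17 rad and linear speed of detector below 0.01 m/s and angular speed of detector below 0.15 rad/s and contact force between detector and the fingers above 0.5 N and contact force between each of detector, the arm and gas_line below 0.05 N and contact force between detector and stand below 0.05 N and distance of each of stake_holder, tape_roll, hammer, wood_form from where it was at the start of the episode below 0.015 m); the arm keeps its last pose, push and grip.
It fails at once if the detector touches the gas line (more than 1 N) (contact force between detector and gas_line above 1 N).
It fails at once if the arm or gripper bumps the gas line (more than 2 N) (contact force between any of the arm, the fingers and gas_line above 2 N).
It fails at once if the nose goes faster than 6 cm/s along the joints it is checking (y of detector in the frame of gas_line between 0.057 and 0.127 m and x of detector in the frame of gas_line between -0.012 and 0.012 m and z of detector in the frame of gas_line below 0.0905 m and linear speed of detector above 0.06 m/s).
It fails at once if another thing on the bench is disturbed (moved more than 15 mm) (distance of any of stake_holder, tape_roll, hammer, wood_form from where it was at the start of the episode above 0.015 m).
It also fails if it takes over 56 s, if anything falls off the work surface, if the arm or the gripper's body presses on something with over 40 N, if the wrist force passes 120 N, or if a joint passes its speed limit or range.

ROBOT

A 6-joint arm with a two-finger parallel gripper is mounted at the origin on the work surface. World frame = base frame: x ahead of the robot, y to its left, z up, the work surface at z = 0. Lengths are in mm, angles in degrees, forces in N, time in s.
With the tool pointing down it reaches from about 275 to 725 mm from the base axis. Payload 5.6 kg.
Tool frame: the origin (TCP) lies between the finger pads, 19 mm behind the fingertips; this is the grasp point; x points along the fingers, z is the direction in which the jaws open and shut, and the axes are right-handed (so a half turn about x gives the same grasp; the last joint's range is limited). The gripper opens to 85 mm and grips with 20 to 120 N. Pads are 22 mm wide; open, the fingers measure 114 mm over their backs; the gripper's body (76 mm by 85 mm) begins 54 mm behind the grasp point. The pads swing forward as they close: fully open they stand 13 mm farther back than shut.
Start: joints at [84.488, 14.616, 6.199, 0, -81.583, -16.306], TCP at [204.388, 510.606, 249.983] pointing down, gripper open.
Joint ranges: [-168.99, 168.99], [-69.2, 112.95], [-62.41, 85.93], [-164.36, 98.24], [-168.68, -3.75], [-174.98, 174.98]. Speed limits (degrees/s): [147.25, 147.25, 180, 180, 180, 180].

INTERFACE

Orientations are given as a 3x3 rotation matrix whose columns are the frame's x, y, z axes.
In Python, from station import ctrl gives the robot as it stands.
- The arm moves only by the tool play_rows, never from a script. Its argument "motion" is a list of rows, each a list of 2 entries, a list of its own where there are three numbers: the shift along the tool's x, y, z in m, then the turn, a rotation vector about the tool's x, y, z in degrees. In form: [[[x, y, z], [rx, ry, rz]], ...]. A call has 1 to 8 rows; each row shifts and turns the pose as measured when the row begins, along the tool's axes as they then stand; what a row does not reach is not made up. A row lasts 1/8 s, in which the tool goes at most 62.5 mm and 10.7 degrees, less where a joint would pass 70% of its speed; a pose out of reach is approached as far as the arm can. A call with a gripper value outside its range is refused whole. "fingers" is the finger opening in m, from 0 to 0.0854, set as the call begins (left out, the last holds). The fingers move at their own pace and stop on an object; "newtons" is the grip in N (left out, the last holds). Time passes only in rows, so rows that do not move let the fingers close. It gives the time, the measured TCP pose, the force and the opening at its end, in the units of the state.
- ctrl.get_state(): the state, without advancing time (a new reading comes with each control period).
- ctrl.grab_frame(name): name is "scene" or "top"; returns the picture (480x640x3 uint8, blue, green, red); there is no depth.
- ctrl.calibration(name): a dict with "intrinsics" (3x3 intrinsics, pixels), "origin" and "orientation" of the camera in the world. Camera axes: x right, y up, looking along -z (the intrinsics and any distortion apply to the point x, -y, -z); pixel columns grow to the right and rows downward; lengths in mm; the calibration is good to about 2 mm. A picture is of the moment at which its call begins. calibration takes no time and is no camera call.
- ctrl.sign_off(): hands the job in, once; it reports no verdict.
The state is a dict: "t": time; "joint_pos": joint angles; "joint_velocities": joint speeds; "joint_efforts": joint torques, N m; "tcp_pos": TCP position; "orientation": TCP orientation; "ft_force": force on the tool from outside, world axes, zero at the start; "wrist_torque": the same for the moment, N m; "gripper_width": opening from 0.0 (shut) to 1.0 (fully open).
Only numpy, scipy, OpenCV 4.12 (cv2) and the standard library are available. Lean on these libraries where they do the work, as an engineer would, in place of code of your own. Each camera call takes 0.05 s, during which the arm holds its last target. There are 200 camera calls.

## Working session

There is one attempt and no reset: what is moved stays moved. The work goes in short steps, Python scripts to look and compute and a tool call to move; the robot and the scene stay as the last step left them, time stands still between calls to the robot, and variables do not carry over. Pictures are saved under pics/ and viewed, about 8 in all and at most 12, crops included, and the job is handed in when it is done.

Besides the shell and the picture viewer there is one more tool, called by a JSON object that holds its "name" and its "arguments". play_rows: Moves the arm, as the interface text tells. Its arguments: {"type":"object","properties":{"motion":{"type":"array","items":{"type":"array"}},"fingers":{"type":"number"},"newtons":{"type":"number"}},"required":["motion"]}

```bash
mkdir -p pics; ls; python3 - <<'E'
from station import ctrl
import cv2,numpy as np
np.set_printoptions(precision=2,suppress=True)
for n in("scene","top"):
    cv2.imwrite(f"pics/{n}0.png",ctrl.grab_frame(n)); c=ctrl.calibration(n)
    for k in c: print(n,k,np.array(c[k]).tolist() if k!='name' else c[k])
s=ctrl.get_state(); print(s)
E
```

```text
pics
scene intrinsics [[503.646203376544, 0.0, 317.51653844602487], [0.0, 503.646203376544, 235.89933722296652], [0.0, 0.0, 1.0]]
scene origin [1141.2256819789243, 703.3447548840046, 733.645110013083]
scene orientation [[-0.7433772677501231, -0.3567197842466805, 0.5658102449756133], [0.6687965043539225, -0.40914916334210866, 0.6207319855625503], [0.010073408377279195, 0.8398499613999243, 0.5427251318855709]]
top intrinsics [[445.9933407300753, 0.0, 316.99189977133415], [0.0, 445.9933407300753, 242.60528633870112], [0.0, 0.0, 1.0]]
top origin [392.1104357618494, -21.68693040752694, 1117.248050443907]
top orientation [[0.0017324682830215, 0.997085080675559, -0.07627804695888882], [-0.99985705590437, 0.0004442804452787952, -0.016901786092937438], [-0.01681862990536966, 0.07629642527078231, 0.9969433229522159]]
{'t': 0.1, 'joint_pos': array([ 84.49,  14.65,   6.14,  -0.03, -81.58, -16.31]), 'joint_velocities': array([-0.02, -0.06,  0.16,  0.14, -0.09, -0.07]), 'joint_efforts': array([ -0.  , -38.76,  23.85,   5.38,  -0.  ,   0.  ]), 'tcp_pos': array([204.19, 510.25, 249.16]), 'orientation': array([[-0.  ,  0.93, -0.37],
       [-0.  , -0.37, -0.93],
       [-1.  ,  0.  ,  0.  ]]), 'ft_force': array([-0.6 ,  0.61, -0.05]), 'wrist_torque': array([0.06, 0.04, 0.  ]), 'gripper_width': 1.0031328609117678}
```

View pics/scene0.png

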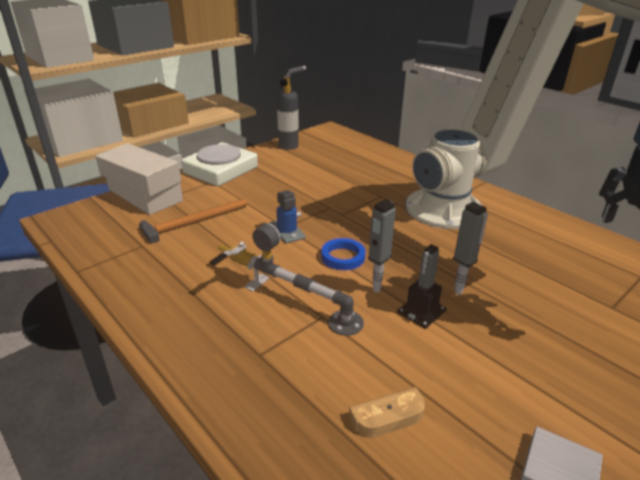

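View pics/top0.png

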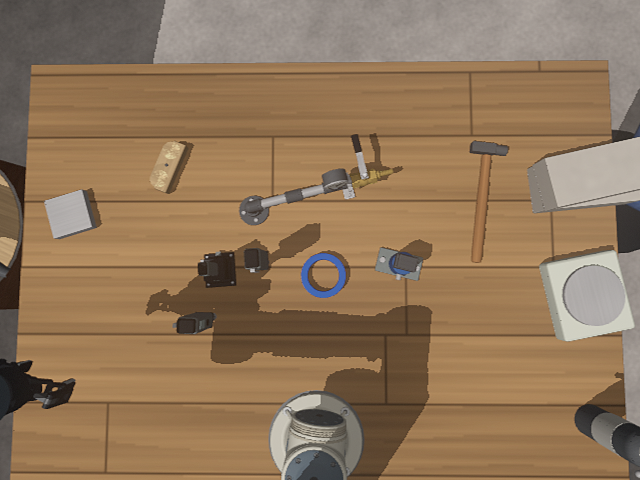

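The overview shows the stand with the small detector at scene (425,285) and top (213,268). Larger decoys stand at top (257,258) and (190,325). The pipe runs from top (254,209) to (400,170). Next I'll zoom both views.

```bash
python3 - <<'E'
import cv2,numpy as np
t=cv2.imread('pics/top0.png');s=cv2.imread('pics/scene0.png')
r=lambda im,x,y,w,h,k:cv2.resize(im[y:y+h,x:x+w],None,fx=k,fy=k,interpolation=cv2.INTER_CUBIC)
a=r(t,170,125,240,90,3.3);b=r(t,170,235,120,105,3.3);d=np.zeros((b.shape[0],a.shape[1],3),np.uint8);d[:,:b.shape[1]]=b
cv2.imwrite('pics/tz.png',np.vstack([a[:250],d]))
cv2.imwrite('pics/sz.png',r(s,205,190,290,150,2.75))
E
```

```text
(no output)
```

View pics/tz.png

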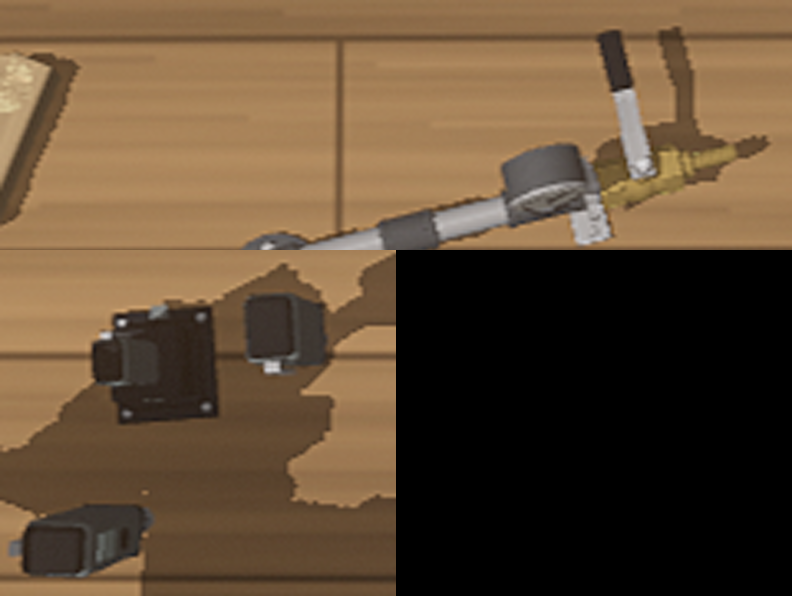

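View pics/sz.png

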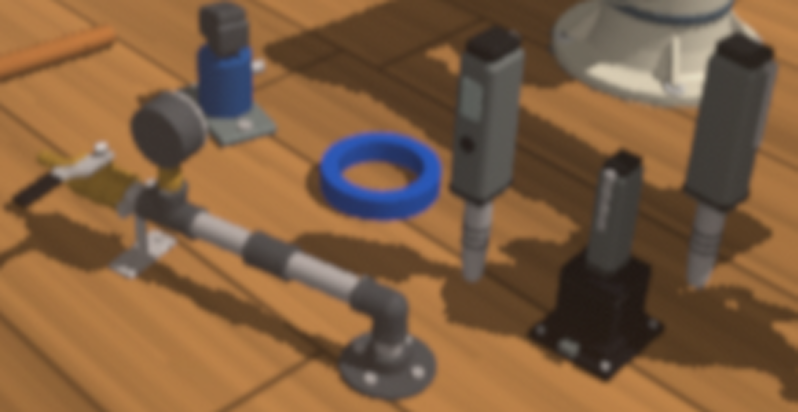

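The zoom shows the detector tail's top face at tz (109,362). The foot screws are at tz (122,322), (202,317), (206,407) and (126,413). The nut is at tz (641,170) and sz (101,148), and the coupling is at tz (384–437, ~230). I'll cast rays from these.

```bash
cat > h.py <<'E'
from station import ctrl
import cv2,numpy as np
np.set_printoptions(precision=1,suppress=True)
def ray(n,p):
    c=ctrl.calibration(n);K=np.array(c['intrinsics']);R=np.array(c['orientation'])
    d=np.linalg.solve(K,[p[0],p[1],1]);return np.array(c['origin']),R@(d*[1,-1,-1])
def onz(n,p,z):
    o,d=ray(n,p);return o+d*(z-o[2])/d[2]
def tri(a,b):
    o,d=ray('scene',a);q,e=ray('top',b)
    t=np.linalg.lstsq(np.c_[d,-e],q-o,rcond=None)[0];A=o+d*t[0];B=q+e*t[1]
    return (A+B)/2,np.linalg.norm(A-B)
def proj(n,P):
    c=ctrl.calibration(n);K=np.array(c['intrinsics']);R=np.array(c['orientation'])
    v=R.T@(np.array(P)-c['origin'])*[1,-1,-1];v=K@v;return v[:2]/v[2]
T=lambda x,y:((x+.5)/3.3-.5+170,(y+.5)/3.3-.5+125)
T2=lambda x,y:((x+.5)/3.3-.5+170,(y-250+.5)/3.3-.5+235)
S=lambda x,y:((x+.5)/2.75-.5+205,(y+.5)/2.75-.5+190)
E
python3 - <<'E'
from h import *
for nm,a,b in [('nut',S(101,147),T(643,168)),('tail',S(627,160),T2(109,362)),('decoyR tail',S(494,44),T2(270,325)),('decoyL tail',S(746,48),T2(53,550)),]:
    print(nm,*tri(a,b))
print('nut z98',onz('scene',S(101,147),98),onz('top',T(643,168),98))
print('tail z170',onz('scene',S(627,160),170),onz('top',T2(109,362),170))
sc=np.array([onz('top',T2(*p),6) for p in[(122,322),(202,317),(206,407),(126,413)]]);print(sc,sc.mean(0))
print('flange',onz('top',(254.5,209.5),6))
# pipe in the top image: profile along the axis
im=cv2.imread('pics/top0.png')
g=im.astype(int);sat=g.max(2)-g.min(2)
for x in range(262,324,2):
    col=[(y,g[y,x].mean()) for y in range(175,215) if sat[y,x]<25]
    if col: print(x,col[0][0],col[-1][0],np.mean([c[1] for c in col]).round(), onz('top',(x,(col[0][0]+col[-1][0])/2),60)[:2])
E
```

```text
nut [ 627.1 -115.1   96.7] 2.6584530670129958
tail [408.  239.7 167.7] 3.17216060196881
decoyR tail [430.2 125.5 224.2] 1.2742705540574604
decoyL tail [294.4 254.7 225.5] 1.503353620708961
nut z98 [ 628.9 -114.7   98. ] [ 625.8 -114.1   98. ]
tail z170 [409.7 242.6 170. ] [409.  237.8 170. ]
[[442.2 273.5   6. ]
 [446.  212.6   6. ]
 [378.1 208.5   6. ]
 [373.4 269.    6. ]] [409.9 240.9   6. ]
flange [560.7 154.8   6. ]
262 198 214 119.0 [561.  128.3]
264 199 214 133.0 [559.8 123.5]
266 198 214 127.0 [561.  118.7]
268 198 212 130.0 [563.4 113.9]
270 197 206 150.0 [571.9 109.2]
272 197 205 158.0 [573.1 104.4]
274 196 205 149.0 [574.3  99.6]
276 196 204 158.0 [575.5  94.8]
278 195 204 149.0 [576.7  90. ]
280 195 203 158.0 [577.9  85.2]
282 194 202 158.0 [580.3  80.4]
284 194 202 155.0 [580.3  75.6]
286 192 201 92.0 [583.9  70.8]
288 192 202 85.0 [582.7  66. ]
290 191 202 83.0 [583.9  61.2]
292 191 201 85.0 [585.1  56.4]
294 190 201 83.0 [586.3  51.6]
296 190 200 86.0 [587.5  46.8]
298 189 200 84.0 [588.7  42. ]
300 189 199 84.0 [589.9  37.2]
302 189 199 117.0 [589.9  32.4]
304 189 197 160.0 [592.4  27.6]
306 188 196 158.0 [594.8  22.8]
308 188 196 158.0 [594.8  18. ]
310 187 195 159.0 [597.2  13.2]
312 187 195 158.0 [597.2   8.4]
314 186 194 159.0 [599.6   3.6]
316 186 194 157.0 [599.6  -1.2]
318 185 193 157.0 [602.  -6.]
320 185 193 157.0 [602.  -10.8]
322 175 192 130.0 [615.4 -15.5]
```

Two-view checks agree within about 3 mm:
- **Detector:** about (409.5, 240), yaw 3.7°, tail height about 168.
- **Gas line:** +y points along (-0.243, 0.970), origin about (602, -7). The nut measures (627, -114), and the line model gives (628.5, -113.6).

Next I move above the detector.

{"name": "play_rows", "arguments": {"motion": [[[0, 0, 0], [-8.5, 0, 0]], [[0, 0, 0], [-8.5, 0, 0]], [[0, 0, 0], [-8.4, 0, 0]], [[-0.002, 0.035, 0.05], [0, 0, 0]], [[-0.002, 0.035, 0.05], [0, 0, 0]], [[-0.002, 0.035, 0.05], [0, 0, 0]], [[-0.002, 0.035, 0.05], [0, 0, 0]], [[0, 0, 0], [0, 0, 0]]], "fingers": 0.06}}

```text
t: 1.1
tcp_pos: [361.8, 315.0, 253.7]
orientation: [[-0.004, 0.997, 0.08], [-0.01, 0.079, -0.997], [-1.0, -0.005, 0.01]]
ft_force: [-0.8, -0.9, -0.1]
gripper_width: 0.701
```

```bash
cat >> h.py <<'E'
def go(tgt,xdir=None):
    s=ctrl.get_state();R=np.array(s['orientation']);p=np.array(s['tcp_pos'])
    print('t',round(s['t'],2),'tcp',p,'zang',np.degrees(np.arctan2(R[1,2],R[0,2])).round(2),'x',R[:,0].round(3),'w',round(s['gripper_width'],3),'F',s['ft_force'],'j',s['joint_pos'])
    print('tool shift mm',R.T@(np.array(tgt)-p))
E
python3 -c "
from h import *
go([409.5,240,245])"
```

```text
t 1.1 tcp [361.8 315.  253.7] zang -85.44 x [-0. -0. -1.] w 0.701 F [-0.8 -0.9 -0.1] j [ 59.9   6.9  -2.9   0.1 -80.8  34.7]
tool shift mm [ 9.3 41.6 78.4]
```

{"name": "play_rows", "arguments": {"motion": [[[0, 0.02, 0.04], [0.8, 0, 0]], [[0, 0.02, 0.04], [0, 0, 0]], [[0, 0, 0], [0, 0, 0]]]}}

```text
t: 1.48
tcp_pos: [407.7, 236.7, 252.9]
orientation: [[-0.006, 0.998, 0.066], [-0.011, 0.066, -0.998], [-1.0, -0.007, 0.011]]
ft_force: [-0.3, 1.3, 0.0]
gripper_width: 0.703
```

```bash
python3 -c "
from h import *
cv2.imwrite('pics/s1.png',ctrl.grab_frame('scene'));cv2.imwrite('pics/t1.png',ctrl.grab_frame('top'))
r=lambda im,x,y,w,h,k:cv2.resize(im[y:y+h,x:x+w],None,fx=k,fy=k,interpolation=cv2.INTER_CUBIC)
a=r(cv2.imread('pics/s1.png'),350,110,160,220,2.5);b=r(cv2.imread('pics/t1.png'),150,190,160,220,2.5)
cv2.imwrite('pics/c1.png',np.hstack([a,b]))
go([409.5,240,125])"
```

```text
t 1.57 tcp [407.  238.3 252.9] zang -86.11 x [-0. -0. -1.] w 0.704 F [ 0.3 -0.3 -0.7] j [ 49.5   6.1  -4.    0.1 -80.6  44.3]
tool shift mm [127.8   3.5  -2.8]
```

View pics/c1.png

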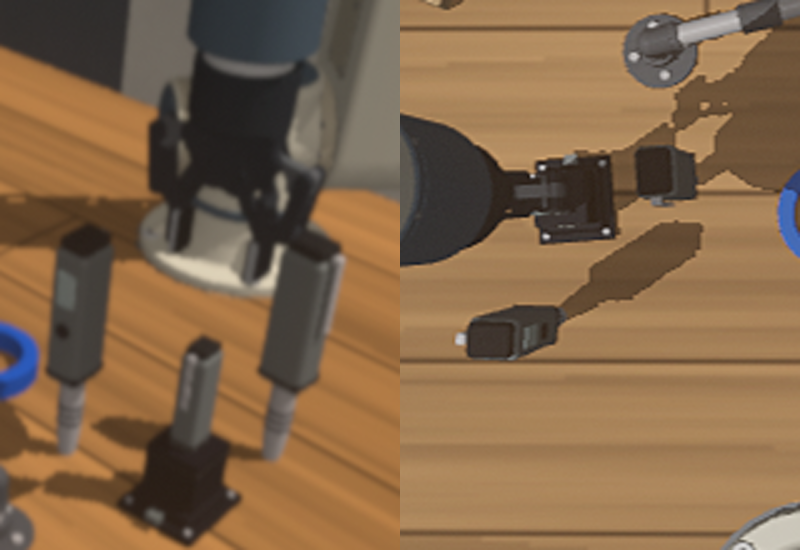

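The gripper is centred over the tail, clear of both decoys. Now I descend with small corrections.

{"name": "play_rows", "arguments": {"motion": [[[0, 0.0035, -0.002], [0, 0.6, 0.4]], [[0.025, 0, 0], [0, 0, 0]], [[0.025, 0, 0], [0, 0, 0]], [[0, 0, 0], [0, 0, 0]]]}}

```text
t: 2.08
tcp_pos: [409.3, 244.9, 201.6]
orientation: [[0.001, 0.997, 0.074], [0.003, 0.074, -0.997], [-1.0, 0.001, -0.003]]
ft_force: [-0.1, -0.3, 0.8]
gripper_width: 0.702
```

```bash
python3 -c "
from h import *
go([409.5,240,125])"
```

```text
t 2.08 tcp [409.3 244.9 201.6] zang -85.77 x [ 0.  0. -1.] w 0.702 F [-0.1 -0.3  0.8] j [ 49.7   7.5  -9.8  -0.1 -72.5  44.5]
tool shift mm [76.6 -0.3  5.1]
```

{"name": "play_rows", "arguments": {"motion": [[[0, 0, 0.005], [0.4, 0, 0]], [[0, 0, 0], [0, 0, 0]], [[0.02, 0, 0], [0, 0, 0]], [[0.02, 0, 0], [0, 0, 0]], [[0.02, 0, 0], [0, 0, 0]], [[0.013, 0, 0], [0, 0, 0]], [[0, 0, 0], [0, 0, 0]], [[0, 0, 0], [0, 0, 0]]]}}

```text
t: 3.08
tcp_pos: [413.7, 243.9, 134.1]
orientation: [[0.012, 0.998, 0.069], [0.012, 0.068, -0.998], [-1.0, 0.013, -0.011]]
ft_force: [0.1, 1.0, -0.4]
gripper_width: 0.702
```

```bash
python3 -c "
from h import *
go([409.5,240,125])"
```

```text
t 3.08 tcp [413.7 243.9 134.1] zang -86.07 x [ 0.  0. -1.] w 0.702 F [ 0.1  1.  -0.4] j [ 49.3  10.2 -17.    0.1 -61.8  44.6]
tool shift mm [ 9.  -4.6  3.7]
```

{"name": "play_rows", "arguments": {"motion": [[[0, -0.0046, 0.0037], [0, -0.6, -0.7]], [[0, 0, 0], [0, 0, 0]], [[0.008, 0, 0], [0, 0, 0]], [[0, 0, 0], [0, 0, 0]]]}}

```text
t: 3.58
tcp_pos: [409.6, 240.2, 127.0]
orientation: [[0.002, 0.998, 0.068], [0.002, 0.068, -0.998], [-1.0, 0.002, -0.002]]
ft_force: [-0.7, 0.1, 0.3]
gripper_width: 0.701
```

```bash
python3 -c "
from h import *
go([409.5,240,125])"
```

```text
t 3.58 tcp [409.6 240.2 127. ] zang -86.07 x [ 0.  0. -1.] w 0.701 F [-0.7  0.1  0.3] j [ 49.4  10.5 -17.7  -0.  -61.6  44.6]
tool shift mm [ 2.  -0.2  0.2]
```

{"name": "play_rows", "arguments": {"motion": [[[0.001, 0, 0], [0, 0, 0]], [[0, 0, 0], [0, 0, 0]], [[0, 0, 0], [0, 0, 0]], [[0, 0, 0], [0, 0, 0]], [[0, 0, 0], [0, 0, 0]], [[0, 0, 0], [0, 0, 0]]], "fingers": 0.0, "newtons": 45}}

```text
t: 4.32
tcp_pos: [409.7, 240.3, 125.9]
orientation: [[0.002, 0.998, 0.069], [0.002, 0.069, -0.998], [-1.0, 0.002, -0.002]]
ft_force: [0.7, -0.3, -0.5]
gripper_width: 0.277
```

```bash
python3 -c "
from h import *
go([409.5,240,205])"
```

```text
t 4.33 tcp [409.7 240.3 125.9] zang -86.06 x [ 0.  0. -1.] w 0.277 F [ 0.7 -0.3 -0.5] j [ 49.4  10.6 -17.8   0.  -61.4  44.6]
tool shift mm [-79.1  -0.1   0.1]
```

{"name": "play_rows", "arguments": {"motion": [[[-0.006, 0, 0], [0, 0, 0]], [[-0.008, 0, 0], [0, 0, 0]], [[-0.008, 0, 0], [0, 0, 0]], [[-0.006, 0, 0], [0, 0, 0]], [[0, 0, 0], [0, 0, 0]]]}}

```text
t: 4.95
tcp_pos: [409.7, 240.3, 156.2]
orientation: [[0.002, 0.998, 0.068], [0.002, 0.068, -0.998], [-1.0, 0.002, -0.002]]
ft_force: [-1.1, 0.4, -0.0]
gripper_width: 0.274
```

```bash
python3 -c "
from h import *
go([409.7,240.3,205])"
```

```text
t 4.95 tcp [409.7 240.3 156.2] zang -86.07 x [ 0.  0. -1.] w 0.274 F [-1.1  0.4 -0. ] j [ 49.4   9.  -14.9  -0.  -65.9  44.6]
tool shift mm [-48.8   0.1  -0.1]
```

{"name": "play_rows", "arguments": {"motion": [[[-0.01, 0, 0], [0, 0, 0]], [[-0.01, 0, 0], [0, 0, 0]], [[-0.01, 0, 0], [0, 0, 0]], [[-0.01, 0, 0], [0, 0, 0]], [[-0.012, 0, 0], [0, 0, 0]], [[-0.016, 0, 0], [0, 0, 0]], [[-0.012, 0, 0], [0, 0, 0]], [[0, 0, 0], [0, 0, 0]]]}}

```text
t: 5.95
tcp_pos: [409.6, 240.1, 242.2]
orientation: [[0.003, 0.998, 0.068], [0.003, 0.068, -0.998], [-1.0, 0.003, -0.003]]
ft_force: [-0.1, 0.0, -1.2]
gripper_width: 0.277
```

```bash
python3 -c "
from h import *
go([560,161,240])
cv2.imwrite('pics/s2.png',ctrl.grab_frame('scene'));cv2.imwrite('pics/t2.png',ctrl.grab_frame('top'))
r=lambda im,x,y,w,h,k:cv2.resize(im[y:y+h,x:x+w],None,fx=k,fy=k,interpolation=cv2.INTER_CUBIC)
cv2.imwrite('pics/c2.png',np.hstack([r(cv2.imread('pics/s2.png'),350,110,160,220,2.5),r(cv2.imread('pics/t2.png'),150,140,160,220,2.5)]))
"
```

```text
t 5.95 tcp [409.6 240.1 242.2] zang -86.08 x [ 0.  0. -1.] w 0.277 F [-0.1  0.  -1.2] j [ 49.4   6.   -5.5   0.  -78.2  44.6]
tool shift mm [  2.4 144.6  89.2]
```

View pics/c2.png

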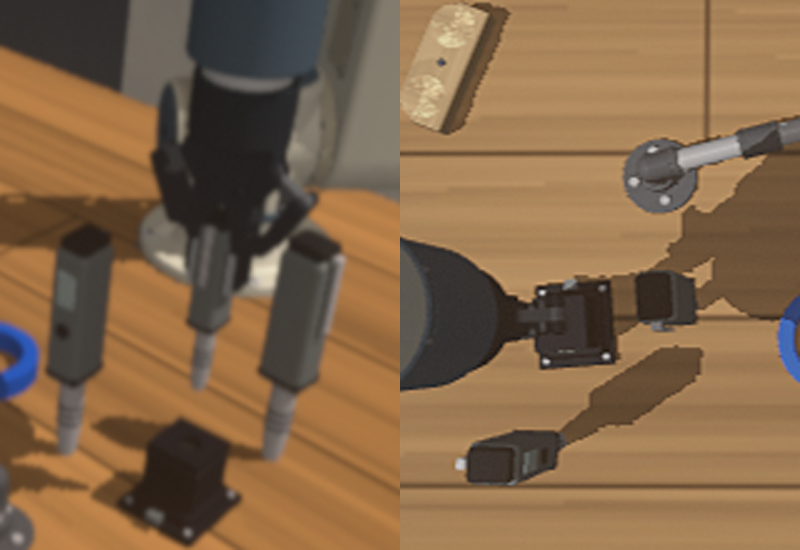

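The picture shows the detector held vertically with its nose clear of the stand. Nothing else has moved. I travel +x first, then sideways over the elbow joint.

{"name": "play_rows", "arguments": {"motion": [[[0, 0.03, 0], [0, 0, 0]], [[0, 0.04, 0], [0, 0, 0]], [[0, 0.04, 0], [0, 0, 0]], [[0, 0.03, 0.02], [0, 0, 0]], [[0, 0.01, 0.03], [0, 0, 0]], [[0, 0, 0.03], [0, 0, 0]], [[0, 0, 0.03], [0, 0, 0]], [[0, 0, 0], [0, 0, 0]]]}}

```text
t: 7.05
tcp_pos: [568.9, 136.8, 231.6]
orientation: [[-0.013, 0.997, 0.07], [-0.004, 0.07, -0.998], [-1.0, -0.013, 0.004]]
ft_force: [-0.3, -0.6, -0.6]
gripper_width: 0.274
```

```bash
python3 -c "
from h import *
go([567,130.5,242])"
```

```text
t 7.05 tcp [568.9 136.8 231.6] zang -85.98 x [-0. -0. -1.] w 0.274 F [-0.3 -0.6 -0.6] j [ 28.7  19.5  10.3  -0.1 -81.6  65.3]
tool shift mm [-10.4  -2.4   6.2]
```

{"name": "play_rows", "arguments": {"motion": [[[0, -0.0024, 0.006], [0, 0.2, 0.75]], [[0, 0, 0], [0, 0, 0]], [[0.007, 0, 0], [0, 0, 0]], [[0.007, 0, 0], [0, 0, 0]], [[0, 0, 0], [0, 0, 0]], [[0, 0, 0], [0, 0, 0]]]}}

```text
t: 7.8
tcp_pos: [565.8, 132.3, 214.9]
orientation: [[-0.002, 0.997, 0.072], [-0.0, 0.072, -0.997], [-1.0, -0.002, 0.0]]
ft_force: [0.2, -0.7, -1.4]
gripper_width: 0.267
```

```bash
cat >> h.py <<'E'
O=np.array([601.8,-6.9]);u=np.array([-.243,.970])
def nose():
    s=ctrl.get_state();R=np.array(s['orientation']);n=np.array(s['tcp_pos'])+115.9*R[:,0]
    d=n[:2]-O;print('nose',n,'body y',(d@u).round(1),'x',(d@[u[1],-u[0]]).round(1));return n
def snap(k,sx,sy,tx,ty,w=130,h=150):
    a=ctrl.grab_frame('scene');b=ctrl.grab_frame('top')
    cv2.imwrite(f'pics/s{k}.png',a);cv2.imwrite(f'pics/t{k}.png',b)
    r=lambda im,x,y:cv2.resize(im[y:y+h,x:x+w],None,fx=3,fy=3,interpolation=cv2.INTER_CUBIC)
    cv2.imwrite(f'pics/c{k}.png',np.hstack([r(a,sx,sy),r(b,tx,ty)]))
E
python3 -c "
from h import *
go([567,130.5,197]);n=nose();print(proj('scene',n),proj('top',n))
for y in(142,82,42):
  P=[*(O+u*y),74.5];print(y,P,proj('scene',P),proj('top',P))
snap(3,275,200,200,130)"
```

```text
t 7.8 tcp [565.8 132.3 214.9] zang -85.85 x [-0. -0. -1.] w 0.267 F [ 0.2 -0.7 -1.4] j [ 28.5  18.9   7.   -0.  -78.2  65.6]
tool shift mm [17.9  1.1  1.9]
nose [565.6 132.3  99. ] body y 143.8 x -1.3
[337.  282.1] [257.9 201.4]
142 [np.float64(567.294), np.float64(130.84), 74.5] [335.5 291.5] [260.1 202.4]
82 [np.float64(581.8739999999999), np.float64(72.63999999999999), 74.5] [311.5 281.3] [284.7 196.3]
42 [np.float64(591.5939999999999), np.float64(33.84), 74.5] [296.2 274.7] [301.1 192.2]
```

View pics/c3.png

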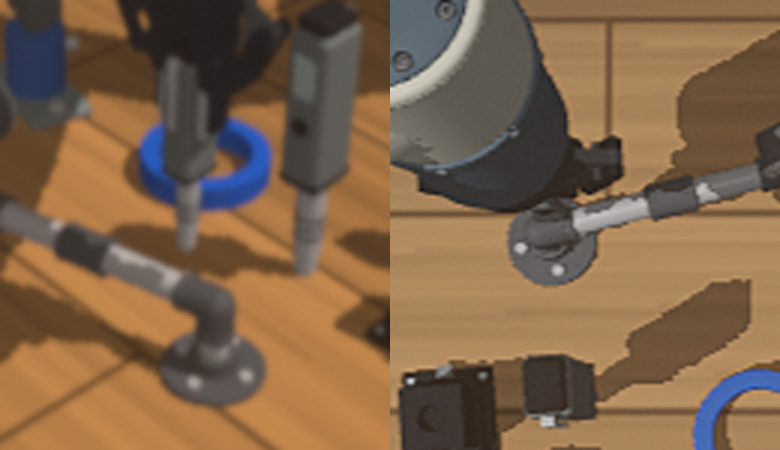

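In the scene view the nose tip is at (337,283), where I predicted (337,282). The elbow joint is at the predicted (335,291). Next I lower to about 8 mm above the fittings.

{"name": "play_rows", "arguments": {"motion": [[[0.004, 0.001, 0.002], [0, 0, 0]], [[0.005, 0, 0], [0, 0, 0]], [[0.004, 0, 0], [0, 0, 0]], [[0, 0, 0], [0, 0, 0]], [[0, 0, 0], [0, 0, 0]]]}}

```text
t: 8.52
tcp_pos: [567.1, 130.1, 201.1]
orientation: [[-0.002, 0.997, 0.072], [-0.0, 0.072, -0.997], [-1.0, -0.002, -0.0]]
ft_force: [-0.2, 0.1, -1.3]
gripper_width: 0.273
```

```bash
python3 -c "
from h import *
go([567,130.5,198]);n=nose()"
```

```text
t 8.53 tcp [567.1 130.1 201.1] zang -85.87 x [-0. -0. -1.] w 0.273 F [-0.2  0.1 -1.3] j [ 28.3  19.3   5.6  -0.1 -76.4  65.9]
tool shift mm [ 3.1 -0.1 -0.4]
nose [566.9 130.1  85.2] body y 141.4 x -0.6
```

{"name": "play_rows", "arguments": {"motion": [[[0.003, 0, 0], [0, 0, 0]], [[0, 0, 0], [0, 0, 0]], [[0, 0.0005, 0.0025], [0, 0, 0]], [[0, 0.0005, 0.003], [0, 0, 0]], [[0, 0.0005, 0.003], [0, 0, 0]], [[0, 0.0005, 0.003], [0, 0, 0]], [[0, 0.0005, 0.003], [0, 0, 0]]]}}

```text
t: 9.4
tcp_pos: [571.1, 114.9, 198.3]
orientation: [[-0.001, 0.997, 0.072], [0.0, 0.072, -0.997], [-1.0, -0.001, -0.0]]
ft_force: [0.6, 0.5, -0.9]
gripper_width: 0.274
```

```bash
python3 -c "
from h import *
go([591.6,33.8,198]);n=nose()"
```

```text
t 9.4 tcp [571.1 114.9 198.3] zang -85.87 x [-0.  0. -1.] w 0.274 F [ 0.6  0.5 -0.9] j [ 26.7  19.4   5.4  -0.  -76.   67.4]
tool shift mm [ 0.2 14.6 82.4]
nose [570.9 114.9  82.4] body y 125.7 x -0.3
```

{"name": "play_rows", "arguments": {"motion": [[[0, 0.0005, 0.003], [0, 0, 0]], [[0, 0.0005, 0.003], [0, 0, 0]], [[0, 0.0005, 0.003], [0, 0, 0]], [[0, 0.0005, 0.003], [0, 0, 0]], [[0, 0.0005, 0.003], [0, 0, 0]], [[0, 0.0005, 0.003], [0, 0, 0]], [[0, 0.0005, 0.003], [0, 0, 0]], [[0, 0.0005, 0.003], [0, 0, 0]]]}}

```text
t: 10.4
tcp_pos: [577.2, 89.5, 198.3]
orientation: [[-0.001, 0.997, 0.072], [0.0, 0.072, -0.997], [-1.0, -0.001, -0.0]]
ft_force: [0.1, 1.8, -0.2]
gripper_width: 0.278
```

```bash
python3 -c "
from h import *
go([591.6,33.8,198]);n=nose()"
```

```text
t 10.4 tcp [577.2  89.5 198.3] zang -85.87 x [-0.  0. -1.] w 0.278 F [ 0.1  1.8 -0.2] j [ 24.1  19.6   5.6  -0.  -76.1  70. ]
tool shift mm [ 0.2 10.3 56.6]
nose [577.1  89.5  82.4] body y 99.5 x -0.5
```

{"name": "play_rows", "arguments": {"motion": [[[0, 0.0006, 0.003], [0, 0, 0]], [[0, 0.0006, 0.003], [0, 0, 0]], [[0, 0.0006, 0.003], [0, 0, 0]], [[0, 0.0005, 0.003], [0, 0, 0]], [[0, 0.0005, 0.003], [0, 0, 0]], [[0, 0, 0], [0, 0, 0]]]}}

```text
t: 11.15
tcp_pos: [581.4, 73.5, 198.2]
orientation: [[-0.001, 0.997, 0.072], [0.0, 0.072, -0.997], [-1.0, -0.001, -0.0]]
ft_force: [0.6, -0.2, -0.2]
gripper_width: 0.275
```

```bash
python3 -c "
from h import *
go([591.6,33.8,198]);n=nose();print(proj('scene',n))
im=ctrl.grab_frame('scene');cv2.imwrite('pics/c4.png',cv2.resize(im[220:320,255:365],None,fx=6,fy=6,interpolation=cv2.INTER_CUBIC))"
```

```text
t 11.15 tcp [581.4  73.5 198.2] zang -85.89 x [-0.  0. -1.] w 0.275 F [ 0.6 -0.2 -0.2] j [ 22.5  19.8   5.9  -0.  -76.2  71.7]
tool shift mm [ 0.2  7.3 40.3]
nose [581.3  73.5  82.3] body y 83.0 x -0.4
[312.  278.4]
```

View pics/c4.png

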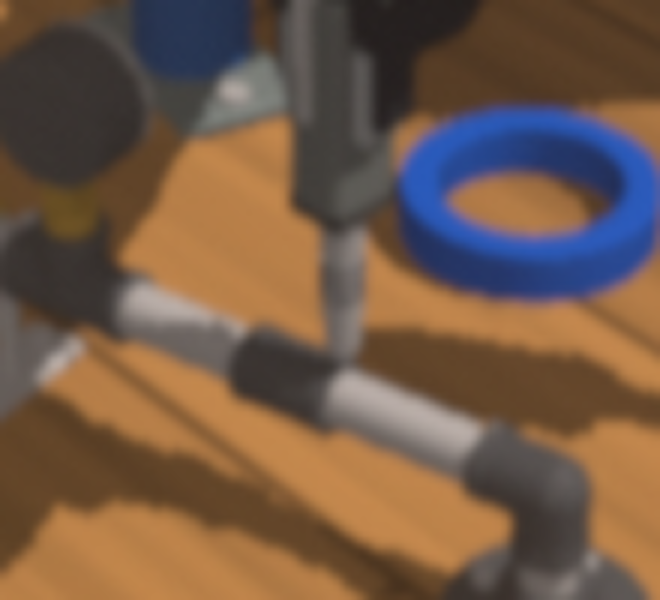

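The nose sits just above the coupling's near end, with its bottom at crop (345,362) and the silhouette at (340,363). It is centred within about 3 mm, possibly 1–2 mm low, so I add 1 mm of height and continue.

{"name": "play_rows", "arguments": {"motion": [[[-0.001, 0.0005, 0.003], [0, 0, 0]], [[0, 0.0005, 0.003], [0, 0, 0]], [[0, 0.0006, 0.003], [0, 0, 0]], [[0, 0.0005, 0.003], [0, 0, 0]], [[0, 0.0006, 0.003], [0, 0, 0]], [[0, 0.0005, 0.003], [0, 0, 0]], [[0, 0.0006, 0.003], [0, 0, 0]], [[0, 0.0005, 0.003], [0, 0, 0]]]}}

```text
t: 12.2
tcp_pos: [587.8, 48.5, 199.3]
orientation: [[-0.001, 0.997, 0.072], [0.0, 0.072, -0.997], [-1.0, -0.001, -0.0]]
ft_force: [-0.2, -1.2, -1.0]
gripper_width: 0.275
```

{"name": "play_rows", "arguments": {"motion": [[[0, 0.0005, 0.003], [0, 0, 0]], [[0, 0.0006, 0.003], [0, 0, 0]], [[0, 0.0005, 0.003], [0, 0, 0]], [[0, 0.0005, 0.003], [0, 0, 0]], [[0, 0.0005, 0.003], [0, 0, 0]], [[0, 0, 0], [0, 0, 0]]]}}

```text
t: 12.95
tcp_pos: [591.8, 32.5, 199.3]
orientation: [[-0.001, 0.997, 0.072], [0.0, 0.072, -0.997], [-1.0, -0.001, -0.0]]
ft_force: [0.2, 0.2, -0.5]
gripper_width: 0.274
```

```bash
python3 -c "
from h import *
go([591.6,33.8,310]);n=nose();print(proj('scene',n))"
```

```text
t 12.95 tcp [591.8  32.5 199.3] zang -85.88 x [-0.  0. -1.] w 0.274 F [ 0.2  0.2 -0.5] j [ 18.2  20.5   7.1  -0.  -76.6  75.9]
tool shift mm [-110.7   -0.2   -1.4]
nose [591.6  32.5  83.4] body y 40.7 x -0.3
[295.8 271.1]
```

Pass done. I lift straight up, then go over the gauge.

{"name": "play_rows", "arguments": {"motion": [[[0, 0, 0], [0, 0, 0]], [[-0.01, 0, 0], [0, 0, 0]], [[-0.02, 0, 0], [0, 0, 0]], [[-0.025, 0, 0], [0, 0, 0]], [[-0.025, 0, 0], [0, 0, 0]], [[-0.02, 0, 0], [0, 0, 0]], [[-0.012, 0, 0], [0, 0, 0]], [[0, 0, 0], [0, 0, 0]]]}}

```text
t: 13.95
tcp_pos: [591.9, 32.8, 318.8]
orientation: [[0.002, 0.997, 0.073], [0.0, 0.073, -0.997], [-1.0, 0.002, -0.0]]
ft_force: [-0.2, 0.4, -1.3]
gripper_width: 0.275
```

```bash
python3 -c "
from h import *
go([611,-43.8,310]);n=nose()"
```

```text
t 13.95 tcp [591.9  32.8 318.8] zang -85.83 x [ 0.  0. -1.] w 0.275 F [-0.2  0.4 -1.3] j [ 18.3  19.2  22.4   0.  -93.1  75.9]
tool shift mm [ 8.8 13.5 77.7]
nose [592.1  32.8 202.9] body y 40.8 x 0.3
```

{"name": "play_rows", "arguments": {"motion": [[[0, 0.002, 0.01], [0, 0, 0]], [[0, 0.003, 0.016], [0, 0, 0]], [[0, 0.003, 0.018], [0, 0, 0]], [[0, 0.003, 0.018], [0, 0, 0]], [[0, 0.0025, 0.014], [0, 0, 0]], [[0, 0, 0], [0, 0, 0]]]}}

```text
t: 14.7
tcp_pos: [611.5, -49.0, 315.5]
orientation: [[-0.004, 0.997, 0.071], [-0.001, 0.071, -0.997], [-1.0, -0.004, 0.0]]
ft_force: [-0.2, -0.1, -1.6]
gripper_width: 0.274
```

```bash
python3 -c "
from h import *
go([628,-114,310]);n=nose()"
```

```text
t 14.7 tcp [611.5 -49.  315.5] zang -85.94 x [-0. -0. -1.] w 0.274 F [-0.2 -0.1 -1.6] j [ 10.   22.   26.    0.  -94.2  84.1]
tool shift mm [ 5.5 11.9 66. ]
nose [611.1 -49.1 199.6] body y -43.1 x -1.3
```

{"name": "play_rows", "arguments": {"motion": [[[0, 0.002, 0.01], [0, 0, 0]], [[0, 0.0025, 0.014], [0, 0, 0]], [[0, 0.0025, 0.014], [0, 0, 0]], [[0, 0.0025, 0.014], [0, 0, 0]], [[0, 0.002, 0.012], [0, 0, 0.2]], [[0, 0, 0], [0, 0, 0]]]}}

```text
t: 15.45
tcp_pos: [628.7, -116.4, 315.4]
orientation: [[0.0, 0.997, 0.071], [-0.0, 0.071, -0.997], [-1.0, 0.0, 0.0]]
ft_force: [-1.3, -0.0, -1.4]
gripper_width: 0.276
```

```bash
python3 -c "
from h import *
go([628,-114,230]);n=nose()"
```

```text
t 15.45 tcp [ 628.7 -116.4  315.4] zang -85.92 x [ 0. -0. -1.] w 0.276 F [-1.3 -0.  -1.4] j [  3.5  25.2  30.8   0.  -95.6  90.6]
tool shift mm [85.4 -0.6 -2.5]
nose [ 628.8 -116.4  199.5] body y -112.8 x -0.5
```

{"name": "play_rows", "arguments": {"motion": [[[0.01, -0.0005, -0.0025], [0, 0, 0]], [[0.015, 0, 0], [0, 0, 0]], [[0.015, 0, 0], [0, 0, 0]], [[0.015, 0, 0], [0, 0, 0]], [[0.012, 0, 0], [0, 0, 0]], [[0.006, 0, 0], [0, 0, 0]], [[0, 0, 0], [0, 0, 0]], [[0, 0, 0], [0, 0, 0]]]}}

```text
t: 16.45
tcp_pos: [627.1, -110.2, 237.9]
orientation: [[-0.0, 0.997, 0.075], [0.001, 0.075, -0.997], [-1.0, -0.0, -0.001]]
ft_force: [0.6, 0.4, -0.8]
gripper_width: 0.273
```

```bash
python3 -c "
from h import *
go([628,-114,220]);n=nose();print(proj('scene',n),proj('top',n),proj('scene',[628,-114,98]))
im=ctrl.grab_frame('scene');cv2.imwrite('pics/s5.png',im);cv2.imwrite('pics/c5.png',cv2.resize(im[195:285,190:300],None,fx=6,fy=6,interpolation=cv2.INTER_CUBIC))
cv2.imwrite('pics/t5.png',ctrl.grab_frame('top'))"
```

```text
t 16.45 tcp [ 627.1 -110.2  237.9] zang -85.72 x [-0.  0. -1.] w 0.273 F [ 0.6  0.4 -0.8] j [  4.   24.9  19.3  -0.1 -84.4  90.3]
tool shift mm [17.9  0.6  3.9]
nose [ 627.1 -110.1  122. ] body y -106.2 x -0.6
[242.5 234.8] [363.7 172.6] [241.9 243.1]
```

View pics/c5.png

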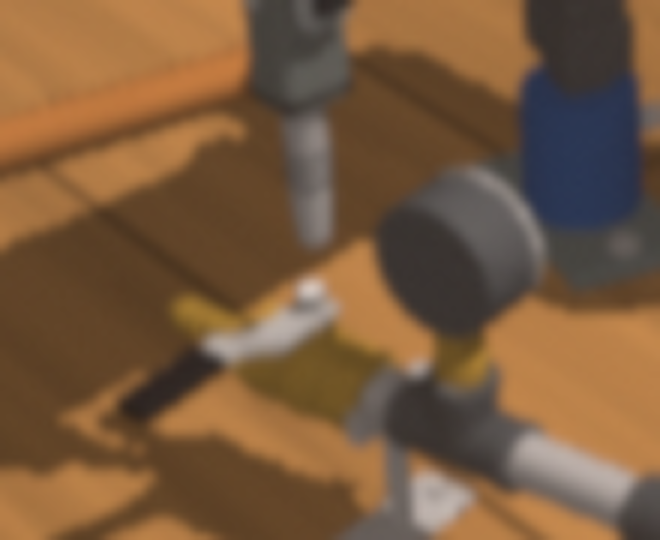

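The nose tip is at scene (242.3,235.6), matching the prediction. The nut top is at about (241.4,242.4), close to the projected estimate. I shift 4.6 mm toward the nut and lower to about 7 mm above it.

{"name": "play_rows", "arguments": {"motion": [[[0, 0.0005, 0.0045], [0, 0, 0]], [[0.004, 0, 0], [0, 0, 0]], [[0.004, 0, 0], [0, 0, 0]], [[0.004, 0, 0], [0, 0, 0]], [[0, 0, 0], [0, 0, 0]], [[0, 0, 0], [0, 0, 0]]]}}

```text
t: 17.3
tcp_pos: [628.2, -115.2, 225.3]
orientation: [[0.0, 0.997, 0.074], [0.001, 0.074, -0.997], [-1.0, 0.0, -0.001]]
ft_force: [1.1, -0.1, -0.6]
gripper_width: 0.275
```

```bash
python3 -c "
from h import *
go([628,-114.8,221]);n=nose()"
```

```text
t 17.3 tcp [ 628.2 -115.2  225.3] zang -85.74 x [ 0.  0. -1.] w 0.275 F [ 1.1 -0.1 -0.6] j [  3.6  25.2  18.   -0.1 -82.8  90.7]
tool shift mm [ 4.3 -0.2 -0.4]
nose [ 628.2 -115.   109.4] body y -111.3 x -0.6
```

{"name": "play_rows", "arguments": {"motion": [[[0.004, 0, 0], [0, 0, 0]], [[0, 0, 0], [0, 0, 0]], [[0, 0, 0], [0, 0, 0]], [[0, 0, 0], [0, 0, 0]]]}}

```text
t: 17.8
tcp_pos: [628.3, -115.1, 221.3]
orientation: [[0.001, 0.997, 0.074], [0.001, 0.074, -0.997], [-1.0, 0.001, -0.001]]
ft_force: [0.2, 1.1, -1.2]
gripper_width: 0.277
```

```bash
python3 -c "
from h import *
go([628,-114.8,221]);n=nose();print(proj('scene',n))
im=ctrl.grab_frame('scene');cv2.imwrite('pics/s6.png',im);cv2.imwrite('pics/c6.png',cv2.resize(im[205:265,205:285],None,fx=9,fy=9,interpolation=cv2.INTER_CUBIC))
"
```

```text
t 17.8 tcp [ 628.3 -115.1  221.3] zang -85.74 x [ 0.  0. -1.] w 0.277 F [ 0.2  1.1 -1.2] j [  3.6  25.3  17.5  -0.1 -82.2  90.7]
tool shift mm [ 0.3 -0.3 -0.3]
nose [ 628.4 -115.   105.4] body y -111.3 x -0.5
[241.3 240.3]
```

View pics/c6.png

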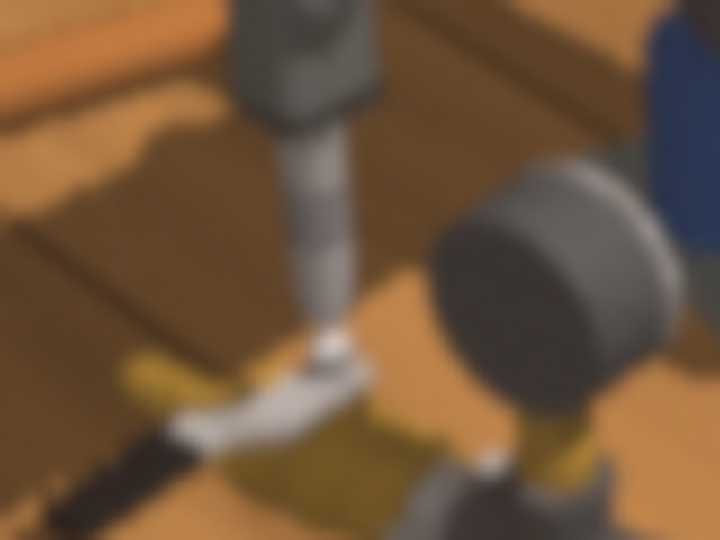

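The nose hangs directly over the nut, with its end at crop (330,323) and the nut at (333,343) just below. Remaining sideways error is about 2 mm and the gap about 7 mm, both inside tolerance. The arm is still, so I hand in.

```bash
python3 -c "
from h import *
nose();ctrl.sign_off();go([628,-114.8,221])"
```

```text
nose [ 628.4 -115.   105.4] body y -111.3 x -0.4
the job is handed in; nothing more can be done
the job is handed in; nothing more can be done
```

The detector went through the whole leak check, and I handed the job in at about 18 s of the 56 s allowed. Sign-off gives no verdict, so the results below are my own checks.

- **Slow pass:** I lifted the detector straight out of its stand. Its nose then ran from the elbow joint to the far end of the coupling at about 25 mm/s, with about 8–9 mm of computed clearance. A mid-pass picture suggested the nose was 1–2 mm lower than computed, so I raised it 1 mm for the rest. I saw no sign of contact with the pipe in the wrist force readings or the pictures.
- **Gauge and finish:** The nose crossed the gauge about 33 mm above its top. It ended upright over the stem nut, about 7 mm above it and about 2 mm off centre. The gripper was still holding the detector (opening about 23.6 mm) and the arm was still.
- **Disagreement:** The two cameras and the pipe model place the nut 2–3 mm apart. I aimed between them, which is inside the 7 mm tolerance.
- **Other objects:** The pictures showed nothing else moved, but I judged that by eye and did not measure it at the end.

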